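Knock the prop out, catch the lamp lid and lower it shut

TASK

The lamp lid of the UV curing box is propped open over a freshly coated circuit board. Without gripping or lifting anything, push the prop rod sideways from under the lid so that it drops down along the front wall, catch the falling lid on the outside of your fingers or hand while it is still well open, and lower it gently until it is fully shut, never letting it bang. Do not raise the lid above where it is propped, push lightly, leave both circuit boards and the tin where they are, and finish with the hand clear.

Things in the scene. Friction and masses are not known exactly. Their poses are not given: they have to be found in the camera images.
- uv_box: UV curing box: grey sheet-metal tray, 200 mm deep (x), 280 wide (y), rim 95 high, fixed to the bench, with a white lamp lid. Origin under its centre on the bench; x points from the front (display, keys) to the hinge at the rear, y to the left seen from the front, z up. Walls 3 mm, inner floor 24 mm up; front wall's outer face at x = -100 mm. Only low things lie in front of it.
- lid (a joint): Lid angle: 0 shut on the rim, about 0.82 rad on the prop. The hinge is at the rear. The lid weighs 0.35 to 0.65 kg and, when nothing carries it, falls freely: nothing brakes it.
- lid_hinge (a point): Middle of the lid's hinge line, which runs along the box's y; at x = +100, y = 0, z = 95 mm of the box.
- lip_mid (a point): Middle of the lid's front lip, a hemmed round edge 7 mm thick, 280 mm long along the box's y, 222 mm from the hinge line and 3 mm above the plane of the rim when shut; moves with the lid. Shut, it overhangs the front wall by 22 mm, so a fingertip can stay under it, outside the wall, until fully shut. Behind it the lid's underside is a flat sheet.
- prop_pad (a point): Centre of the lower face of the rubber pad that hangs 12 mm below the lid's underside, 18 mm along the lid, 20 mm wide; 188 mm from the hinge line, at y = -66 mm of the box. The prop stands under it.
- prop (a joint): Prop rod angle: 1.63 rad standing under the lid's pad (on its stop, leaning 0.06 rad past upright to the box's -y), 0 lying along the inside of the front wall, pointing to +y. Only the lid's friction on its tip (a few newtons) and its own small weight hold it. Pushed near its tip to +y, it leaves the pad after about 13 mm and then falls to +y by itself.
- prop_tip (a point): Centre of the prop rod's smooth plastic tip (10 mm diameter; the rod is 6.4 mm thick, sleeved to 12 mm below the tip), 153 mm from its pivot. Off the pad, a lid that drops more than about 12 mm there touches the slippery tip again and only pushes the rod down faster.
- prop_foot (a point): Pivot of the prop rod, inside the front wall, at x = -88, y = -60, z = 76 mm of the box. Standing, the rod leans back from here by 0.32 rad towards the hinge side.
- coated_board: Freshly coated small green circuit board lying loose on the box's inner floor, 40 x 57 x 11 mm; origin under its centre. Leave it alone.
- waiting_board: Second green circuit board, 45 x 70 x 11 mm, lying loose on the bench in front of the box, to the left; origin under its centre. Leave it alone.
- tin: Flat round tin, 57 mm across, 21 mm high, loose on the bench in front of the box, to the right; origin under its centre. Leave it alone.

How it is judged:
On the way:
1. the prop rod has dropped down along the front wall and the lid rests on the fingers or hand, still well open (value of joint prop below 0.15 rad and value of joint lid above 0.3 rad and contact force between any of the fingers, the arm and lid above 0.2 N), for 0.3 s.
At the end, for the whole second after the job is handed in: The lid is fully shut (under 0.02 rad, 4 mm at the lip) and at rest, the prop rod lies along the front wall (under 0.15 rad), the board in the box is within 6 mm and the other board and the tin within 20 mm of where they were (value of joint lid below 0.02 rad and velocity of joint lid between -0.05 and 0.05 rad/s and value of joint prop below 0.15 rad and distance of coated_board from where it was at the start of the episode below 0.006 m and distance of each of waiting_board, tin from where it was at the start of the episode below 0.02 m); the robot touches nothing.
It fails at once if the lid bangs: with less than 0.25 rad to go it falls faster than 1.5 rad/s (0.33 m/s at the lip) (value of joint lid below 0.25 rad and velocity of joint lid below -1.5 rad/s).
It fails at once if the lid is raised above its propped position (over 0.92 rad) (value of joint lid above 0.92 rad).
It fails at once if the lid or the prop rod is gripped or pressed hard (over 25 N) (contact force between any of the fingers, the arm and lid above 25 N or contact force between the fingers and prop above 25 N).
It fails at once if the coated board in the box is shifted by more than 6 mm (distance of coated_board from where it was at the start of the episode above 0.006 m).
It fails at once if the second board or the tin is shifted by more than 20 mm (distance of any of waiting_board, tin from where it was at the start of the episode above 0.02 m).
It also fails if it takes over 42 s, if anything falls off the work surface, if the arm or the gripper's body presses on something with over 40 N, if the wrist force passes 120 N, or if a joint passes its speed limit or range.

ROBOT

A 6-joint arm with a two-finger parallel gripper is mounted at the origin on a cart in front of the work surface, level with it; the furniture and walls round the work are solid. World frame = base frame: x ahead of the robot, y to its left, z up, the work surface at z = 0. Lengths are in m, angles in rad, forces in N, time in s.
With the tool pointing down it reaches from about 0.3 to 0.875 m from the base axis. Payload 6.4 kg.
Tool frame: the origin (TCP) lies at the very end of the fingers, on their centre line; the grasp point (between the pads) lies 19 mm behind it; z points along the fingers, y is the line along which they close (so a half turn about z gives the same grasp; the last joint's range is limited). The gripper opens to 85 mm and grips with 20 to 120 N. Pads are 22 mm wide; open, the fingers measure 114 mm over their backs; the gripper's body (76 mm by 85 mm) begins 54 mm behind the grasp point. The pads swing forward as they close: fully open they stand 13 mm farther back than shut.
Start: joints at [-1.445, 0.181, 1.607, -0, 1.354, -0.206], TCP at [0.187, -0.544, 0.231] pointing down, gripper open.
Joint ranges: [-2.99, 2.99], [-0.89, 2.07], [0.3, 2.58], [-1.14, 4.28], [0, 2.63], [-3.12, 3.12]. Speed limits (rad/s): [2.57, 2.57, 3.01, 3.14, 3.14, 3.14].

INTERFACE

Orientations are given as a unit quaternion [w, x, y, z].
In Python, from bench import ctrl, camera, calibration, order, outline_of gives the robot as it stands.
- The arm moves only by the tool move_arm, never from a script. Its argument "series" is a list that holds one entry, the list of rows, each a list of 5 numbers: the opening, from 0 (shut) to 1 (fully open), then the shift along the tool's x, y, z in mm, then the turn about the tool's z in rad. A call has exactly 10 rows; each row is the pose to reach, as a shift and turn from the pose commanded when the call began, along the tool's axes at that moment; what a row does not reach only later rows make up. A row lasts 1/12 s, in which the tool goes at most 41.7 mm and 7.16 degrees, less where a joint would pass 70% of its speed; a pose out of reach is approached as far as the arm can. A call with a gripper value outside its range is refused whole. The fingers move at their own pace and stop on an object; the grip force is fixed at half the most. Time passes only in rows, so rows that repeat a pose let the fingers close, or fill a call up. It gives the time, the measured TCP pose, the force, the opening and the grip force at its end, in the units of the state.
- ctrl.get_obs(): the state, without advancing time (a new reading comes with each control period).
- camera(name): name is "side" or "top"; returns (picture, depth): 400x640x3 uint8, blue, green, red; 400x640 float32, m along the optical axis (not along the pixel's ray), 0 where there is no reading.
- calibration(name): a dict with "intrinsics" (3x3 intrinsics, pixels), "k1" (the pictures are not rectified: a ray, as slopes to the right and down, at radius r is drawn at 1 + k1 r^2 times it, then the intrinsics apply), "rvec" (rotation vector, rad) and "tvec" (3), from world to camera coordinates, as OpenCV has them. Camera axes: x right, y down, z forward; pixel columns grow to the right and rows downward; lengths in m; the calibration is good to about 2 mm. A picture is of the moment at which its call begins. calibration takes no time and is no camera call.
- order.hand_in(): hands the job in; it is judged then, once.
Trained networks look in the newest picture that a camera, given by its name, has taken for a name from the list of things; names that differ only in an ending like _2 or _b are one class to them, and where a whole thing is asked for, a point or a joint stands for the part that bears it (a point fixed in the world has none). Each returns a list of dicts, best first, with "conf" (0 to 1); they miss things now and then, are a little off and sometimes report something else, mostly with a low value. They report only what shows in the picture. A call takes as long as a camera call.
- outline_of(target, camera): "region" (400x640 bool, what is visible of it) and "bbox" ([centre column, centre row, width, height] in pixels, round what is visible of it).
The state is a dict: "time_s": time; "q": joint angles; "dq": joint speeds; "joint_efforts": joint torques, N m; "eef_pos": TCP position; "eef_rot": TCP orientation; "wrist_force": force on the tool from outside, world axes, zero at the start; "torque": the same for the moment, N m; "opening": opening from 0.0 (shut) to 1.0 (fully open); "grasp_force": force on a finger pad.
Only numpy, scipy, OpenCV 4.12 (cv2) and the standard library are available. Lean on these libraries where they do the work, as an engineer would, in place of code of your own. Each camera call takes 0.05 s, during which the arm holds its last target. There are 200 camera calls.

## Working session

There is one attempt and no reset: what is moved stays moved. The work goes in short steps, Python scripts to look and compute and a tool call to move; the robot and the scene stay as the last step left them, time stands still between calls to the robot, and variables do not carry over. Pictures are saved under pics/ and viewed, at most 10 in all, crops included, and the job is handed in when it is done.

Besides the shell and the picture viewer there is one more tool, called after "Emit:" as a command line: name --argument value ..., lists and objects as JSON in quotes. move_arm: Moves the arm, as the interface text tells. Its arguments: {"type":"object","properties":{"series":{"type":"array","items":{"type":"array","items":{"type":"array","items":{"type":"number"}}}}},"required":["series"]}

```bash
ls; mkdir -p pics
cat > h.py <<'E'
import numpy as np, cv2
from bench import ctrl, camera, calibration, order, outline_of
def cal(n):
    c=calibration(n); R=cv2.Rodrigues(np.array(c["rvec"],float))[0]
    return np.array(c["intrinsics"]),c["k1"],R,np.array(c["tvec"]).ravel()
def world(n,depth):
    K,k1,R,t=cal(n); v,u=np.mgrid[:400,:640].astype(float)
    D=np.array([k1,0,0,0])
    p=cv2.undistortPoints(np.stack([u.ravel(),v.ravel()],1)[:,None],K,D)[:,0]
    P=np.c_[p,np.ones(len(p))]*depth.ravel()[:,None]
    return ((P-t)@R).reshape(400,640,3)
def proj(n,P):
    c=calibration(n);K,k1,R,t=cal(n)
    return cv2.projectPoints(np.array(P,float).reshape(-1,1,3),np.array(c["rvec"],float),t,K,np.array([k1,0,0,0]))[0][:,0]
E
python3 - <<'E'
from h import *
for n in ("side","top"):
    im,d=camera(n); cv2.imwrite(f"pics/{n}0.png",im); np.save(f"{n}0.npy",d)
    K,k1,R,t=cal(n); print(n,"cam at",-R.T@t,"fwd",R[2],k1)
    W=world(n,d)
    for o in ("uv_box","lid","prop","coated_board","waiting_board","tin"):
        for r in outline_of(o,n)[:2]:
            m=r["region"]&(d>0); print(o,round(r["conf"],2),np.round(r["bbox"]),np.round(np.median(W[m],0),3) if m.any() else 0)
o=ctrl.get_obs(); print(o["eef_pos"],o["eef_rot"],o["time_s"])
E
```

```text
pics
side cam at [0.28526639 0.79659821 0.48215031] fwd [ 0.32318204 -0.83744811 -0.4407199 ] -0.15918542519502019
uv_box 0.58 [277. 200. 144. 215.] [0.61  0.202 0.075]
lid 0.66 [261. 176. 105. 163.] [0.622 0.209 0.208]
prop 0.75 [318. 180.  16.  46.] [0.588 0.031 0.119]
prop 0.47 [262. 176. 111. 168.] [0.622 0.209 0.208]
coated_board 0.76 [258. 243.  31.  19.] [0.667 0.11  0.026]
waiting_board 0.58 [397. 280.  42.  31.] [0.414 0.112 0.002]
waiting_board 0.34 [277. 203. 144. 215.] [0.609 0.203 0.076]
tin 0.56 [356. 208.  26.  20.] [ 0.546 -0.093  0.019]
top cam at [0.48289916 0.07090929 1.15931043] fwd [ 0.10897601  0.00963435 -0.99399769] -0.065872421544684
uv_box 0.84 [302. 196. 164. 148.] [0.618 0.116 0.191]
lid 0.67 [303. 184. 162. 119.] [0.64  0.127 0.223]
prop 0.48 [342. 196.   1.   2.] [0.609 0.036 0.202]
waiting_board 0.76 [306. 293.  36.  36.] [0.419 0.113 0.003]
tin 0.71 [404. 232.  28.  26.] [ 0.552 -0.107  0.021]
[ 0.18731957 -0.54366419  0.23131753] [ 2.29744193e-05  9.86270730e-01  1.65136450e-01 -6.25457827e-06] 0.7
```

View pics/side0.png

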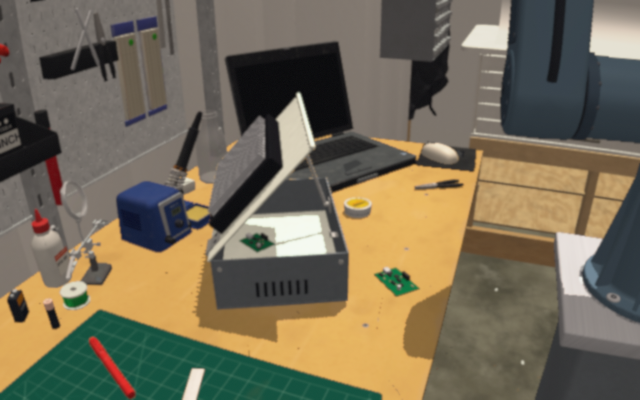

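View pics/top0.png

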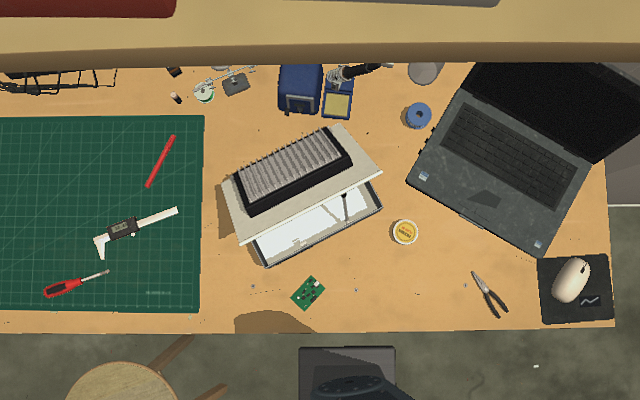

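Top view: the box is yawed about 27°, with the front rim running from (266,266) to (382,208) and the prop near (343,200). The tin is at (404,232) and the waiting board at (308,293). The side camera looks almost along the box's y axis, so it shows the x-z profile well. Next I fit the box pose.

```bash
cat > fit.py <<'E'
from h import *
from scipy.optimize import least_squares
pts=[]
for n in ("side","top"):
    d=np.load(f"{n}0.npy"); W=world(n,d)[d>0]
    pts.append(W)
W=np.concatenate(pts)
def tobox(p,W): 
    c,s=np.cos(p[2]),np.sin(p[2]); D=W[:,:2]-p[:2]
    return np.c_[D@[c,s],D@[-s,c],W[:,2]]
p=np.array([0.61,0.13,0.47])
for it,g in enumerate((.03,.02,.012,.008,.008)):
    B=tobox(p,W)
    low=(B[:,2]>.03)&(B[:,2]<.088)
    fr=low&(abs(B[:,0]+.1)<g)&(abs(B[:,1])<.13)
    le=low&(abs(B[:,1]-.14)<g)&(abs(B[:,0])<.09)
    ri=low&(abs(B[:,1]+.137)<g/2)&(abs(B[:,0])<.09)
    def f(q):
        b=tobox(q,W); return np.r_[b[fr,0]+.1,b[le,1]-.14,b[ri,1]+.137]
    r=least_squares(f,p,loss="soft_l1",f_scale=.002); p=r.x
    print(p,fr.sum(),le.sum(),ri.sum(),np.median(abs(f(p))))
np.save("box.npy",p)
B=tobox(p,W)
# lid underside/top plane edge: lid angle from points in lid sheet near left edge
m=(abs(B[:,1])<.145)&(B[:,2]>.12)&(B[:,0]<.1)&(B[:,0]>-.08)
a=np.arctan2(B[m,2]-.095,.1-B[m,0]); print("lid ang hist",np.histogram(a,20))
m2=m&(B[:,0]<-.03); print("front top:",np.percentile(B[m2,0],[0.5,2,5]),np.percentile(B[m2,2],[95,98,99.5]))
for o,w in dict(coat=(.667,.11,.026),wait=(.419,.113,.003),tin=(.552,-.107,.021)).items(): print(o,tobox(p,np.array([w])))
E
python3 fit.py
```

```text
[0.628276   0.11949349 0.46024175] 1227 4073 147 0.001099898872171351
[0.62688775 0.11887243 0.46761014] 734 4083 1459 0.0007730951193091612
[0.62676681 0.11881671 0.4676731 ] 705 4082 1460 0.0007604032394754323
[0.62661327 0.11873533 0.46756566] 657 4087 1443 0.0007463436043395888
[0.62660393 0.11873039 0.46759708] 654 4087 1443 0.0007458683036081076
lid ang hist (array([   30,    31,    34,    34,    13,     6,    15,     8,     4,
        6769,  1843,  1826,  2215,  1663,  1020,   695,   512, 19887,
        7113,   178]), array([0.14515984, 0.21638799, 0.28761613, 0.35884428, 0.43007243,
       0.50130058, 0.57252873, 0.64375687, 0.71498502, 0.78621317,
       0.85744132, 0.92866947, 0.99989761, 1.07112576, 1.14235391,
       1.21358206, 1.2848102 , 1.35603835, 1.4272665 , 1.49849465,
       1.5697228 ]))
front top: [-0.07967784 -0.07877875 -0.07687567] [0.97083308 0.9784577  0.98381253]
coat [[ 0.03212455 -0.02600145  0.026     ]]
wait [[-0.1879014   0.08846068  0.003     ]]
tin [[-0.1683418  -0.16787196  0.021     ]]
```

```bash
cat >> h.py <<'E'
from scipy.spatial.transform import Rotation as Ro
px,py,pa=.6266,.1187,.4676
Rb=np.array([[np.cos(pa),-np.sin(pa),0],[np.sin(pa),np.cos(pa),0],[0,0,1]])
def b2w(b): return Rb@(np.array(b)/1000)+[px,py,0]
def w2b(w): return (Rb.T@(np.array(w)-[px,py,0]).T).T*1000
def W2B(W): return ((W-np.array([px,py,0]))@Rb)*1000
def tool(): 
    o=ctrl.get_obs(); q=o["eef_rot"]; return o,Ro.from_quat([q[1],q[2],q[3],q[0]]).as_matrix()
def go(b):
    o,T=tool(); d=T.T@(b2w(b)-o["eef_pos"])*1000; y=np.arctan2(T[1,1],T[0,1])
    print("shift",d.round(1),"turn",round(((y-pa+np.pi)%(2*np.pi)-np.pi),3),"now box",w2b(o["eef_pos"]).round(1),"q",np.round(o["q"],2))
E
python3 -c "
from h import *
go([-200,-60,260])"
```

```text
shift [ 441.  -396.6  -28.7] turn -1.707 now box [-690.7 -393.3  231.3] q [-1.45  0.18  1.61 -0.    1.35 -0.21]
```

Emit:
move_arm --series '[[[1, 15, -13, -1, -0.06], [1, 42, -38, -3, -0.17], [1, 70, -63, -5, -0.28], [1, 98, -88, -7, -0.39], [1, 126, -113, -9, -0.5], [1, 154, -138, -11, -0.61], [1, 182, -163, -13, -0.72], [1, 210, -188, -15, -0.83], [1, 238, -213, -17, -0.94], [1, 260, -233, -19, -1.03]]]'

```text
time_s: 1.53
eef_pos: [0.358, -0.2364, 0.2506]
eef_rot: [0.0, 0.775, 0.632, 0.0]
wrist_force: [1.0, -0.4, -0.3]
opening: 1.001
grasp_force: 0.0
```

```bash
python3 -c "
from h import *
go([-200,-60,260])"
```

```text
shift [230.6  72.1  -9.3] turn -0.671 now box [-399.8 -195.9  250.6] q [-0.86 -0.18  1.93  0.    1.39 -0.66]
```

Emit:
move_arm --series '[[[1, 23, 7, -1, -0.07], [1, 50, 16, -2, -0.15], [1, 77, 24, -3, -0.23], [1, 104, 32, -4, -0.31], [1, 131, 41, -5, -0.39], [1, 158, 49, -6, -0.47], [1, 185, 58, -7, -0.55], [1, 210, 66, -8, -0.63], [1, 226, 71, -9, -0.67], [1, 230, 72, -9, -0.67]]]'

```text
time_s: 2.37
eef_pos: [0.4763, -0.0265, 0.2596]
eef_rot: [0.0, 0.525, 0.851, 0.0]
wrist_force: [-0.4, -1.0, -1.0]
opening: 0.999
grasp_force: 0.0
```

```bash
cat > look.py <<'E'
import sys
from h import *
im,d=camera("side"); cv2.imwrite(f"pics/{sys.argv[1]}.png",cv2.resize(im[90:310,200:480],None,fx=2.7,fy=2.7,interpolation=cv2.INTER_CUBIC))
np.save("side1.npy",d); o=ctrl.get_obs(); print(o["time_s"],w2b(o["eef_pos"]).round(1),o["wrist_force"].round(2)); go([-200,-60,260])
B=W2B(world("side",d))[d>0]; c=w2b(o["eef_pos"])
m=(abs(B[:,0]-c[0])<75)&(abs(B[:,1]-c[1])<50)&(B[:,2]>c[2]-5)&(B[:,2]<c[2]+150)
G=B[m]
for z in range(0,150,6):
    s=G[(G[:,2]>=c[2]+z)&(G[:,2]<c[2]+z+6)]
    if len(s)>3: print(z,"x",(np.percentile(s[:,0],[2,98])-c[0]).round(1),"ymax",(np.percentile(s[:,1],[98])-c[1]).round(1),len(s))
E
python3 look.py g1
```

```text
2.4167 [-200.2  -62.2  259.4] [-0.06  0.08 -0.04]
shift [ 2.2  0.2 -0.6] turn -0.005 now box [-200.2  -62.2  259.4] q [-0.31 -0.07  1.81  0.    1.4  -0.77]
12 x [-49.4  49.2] ymax [11.4] 29
18 x [-54.9  54.4] ymax [13.] 59
24 x [-56.9  55.9] ymax [12.3] 72
30 x [-56.2  56. ] ymax [13.1] 74
36 x [-55.8  55.9] ymax [12.7] 81
42 x [-55.7  55.8] ymax [12.4] 70
48 x [-55.3  56.1] ymax [12.] 74
54 x [-64.9  63.4] ymax [14.] 86
60 x [-71.5  72.2] ymax [14.2] 170
66 x [-72.2  73.4] ymax [16.] 181
72 x [-70.7  72.2] ymax [17.5] 223
78 x [-70.1  70.9] ymax [18.4] 280
84 x [-69.8  70.6] ymax [18.4] 240
90 x [-67.8  69.9] ymax [20.] 228
96 x [-67.6  68.9] ymax [20.5] 279
102 x [-66.5  68.1] ymax [20.3] 336
108 x [-65.3  67.4] ymax [14.2] 318
114 x [-63.6  65.2] ymax [13.] 274
120 x [-36.3  37.5] ymax [13.5] 163
126 x [-34.8  36.7] ymax [37.] 143
132 x [-32.   37.2] ymax [38.] 183
138 x [-32.  37.] ymax [38.4] 188
144 x [-31.3  36.7] ymax [38.1] 186
```

View pics/g1.png

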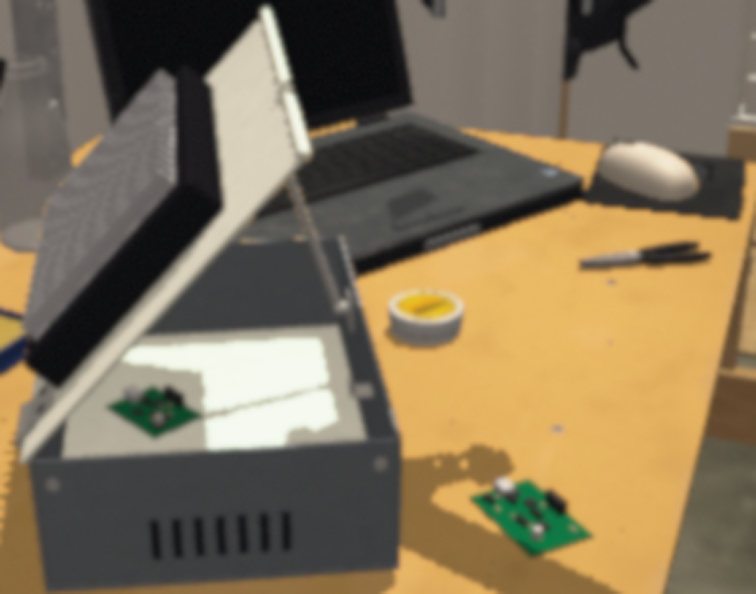

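The gripper sits above this crop, which starts at row 90. The profile shows a wide shoulder between 54 and 118 mm above the TCP, so I look at that directly.

Run:
```python
from h import *
print(proj("side",[b2w([-200,-60,260]),b2w([-200,-60,400])]))
im,d=camera("side")
cv2.imwrite("pics/g2.png",cv2.resize(im[0:180,250:480],None,fx=3.3,fy=3.3,interpolation=cv2.INTER_CUBIC))
B=W2B(world("side",d)); c=w2b(ctrl.get_obs()["eef_pos"])
```

```text
[[387.77329956 102.56955236]
 [390.97060212  17.61492779]]
```

View pics/g2.png

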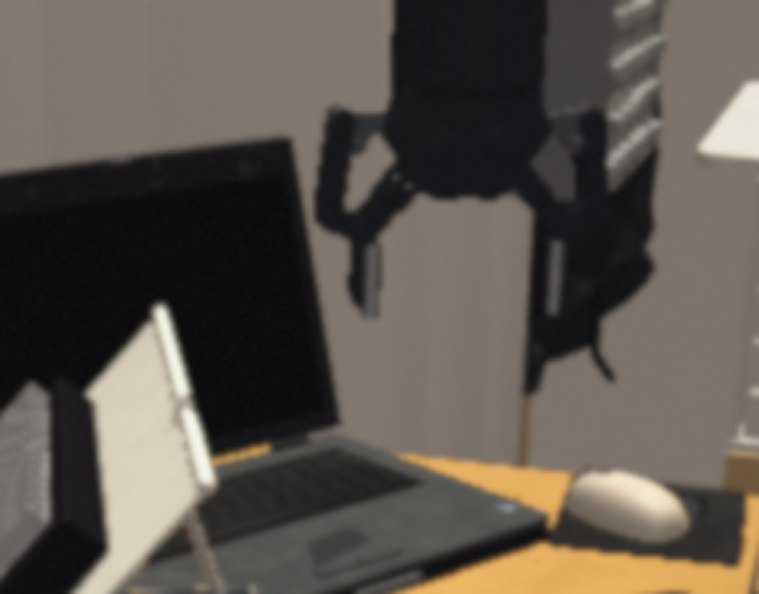

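The open knuckles form an upward-facing shelf about 118 mm above the TCP, from ±37 to ±66 mm. Below it, a slightly tapered column reaches ±72. I can push the rod with the column, catch the lip on the shelf corner, then let the lip slide down the column face. First I measure the lip and rod with the side camera.

Run:
```python
from h import *
for n in ("side","top"):
    d=np.load(f"{n}0.npy"); B=W2B(world(n,d)); v=d>0
    m=v&(abs(B[...,1])<138)&(B[...,2]>200)&(B[...,2]<275)&(B[...,0]<-20)&(B[...,0]>-75)
    P=B[m]; print(n,"x",np.percentile(P[:,0],[1,3,10]).round(1),"z",np.percentile(P[:,2],[90,97,99]).round(1),len(P))
    for y in (-120,-80,-40,0,60,120):
        s=P[abs(P[:,1]-y)<15]
        if len(s)>5:
            i=s[:,0].argsort()[:max(3,len(s)//30)]; print("  y",y,"front",s[i].mean(0).round(1),"zmax",np.percentile(s[:,2],98).round(1))
    m=v&(abs(B[...,1]+65)<12)&(B[...,2]>110)&(B[...,2]<222)&(abs(B[...,0]+88-(B[...,2]-76)*.331)<15)
    P=B[m]; print("rod pts",len(P))
    for z in range(110,225,15):
        s=P[abs(P[:,2]-z)<8]
        if len(s): print("  z",z,np.median(s,0).round(1),"model x",round(-88+(z-76)*.331,1))
    # lid underside plane fit (side cam)
    if n=="side":
        m=v&(B[...,1]>0)&(B[...,1]<135)&(B[...,2]>110)&(B[...,2]<245); Q=B[m]; a=np.arctan2(Q[:,2]-95,100-Q[:,0]); h,e=np.histogram(a,np.arange(.7,1,.01)); print(e[h.argmax()],h.max(),np.c_[e[:-1],h][5:20].round(2).tolist())
```

```text
side x [-55.1 -54.  -51. ] z [262.  263.1 263.5] 1479
  y -120 front [ -54.2 -114.8  263.3] zmax 263.9
  y -80 front [-55.1 -78.8 262.4] zmax 263.4
  y -40 front [-55.  -45.7 262.3] zmax 263.5
  y 0 front [-54.8   2.7 262.2] zmax 263.4
  y 60 front [-54.9  59.3 262. ] zmax 263.1
  y 120 front [-54.8 121.2 261.6] zmax 262.7
rod pts 121
  z 110 [-79.6 -58.8 113.4] model x -76.7
  z 125 [-76.  -60.3 124.6] model x -71.8
  z 140 [-69.9 -60.7 140.3] model x -66.8
  z 155 [-66.1 -61.1 155.5] model x -61.9
  z 170 [-61.5 -62.9 166. ] model x -56.9
0.8200000000000001 972 [[0.75, 0.0], [0.76, 0.0], [0.77, 0.0], [0.78, 0.0], [0.79, 0.0], [0.8, 1.0], [0.81, 46.0], [0.82, 972.0], [0.83, 146.0], [0.84, 99.0], [0.85, 109.0], [0.86, 98.0], [0.87, 108.0], [0.88, 84.0], [0.89, 91.0]]
top x [-53.1 -52.7 -50.9] z [263.1 264.7 265.4] 2498
  y -120 front [ -53.1 -120.   262.9] zmax 265.1
  y -80 front [-53.4 -78.2 248.2] zmax 265.2
  y -40 front [-53.  -40.  260.5] zmax 264.8
  y 0 front [-52.9  -2.5 262.3] zmax 265.0
  y 60 front [-52.8  58.3 261.2] zmax 264.4
  y 120 front [-52.8 119.5 262.2] zmax 265.1
rod pts 79
  z 110 [-78.4 -63.7 114.3] model x -76.7
  z 125 [-74.9 -61.5 125.3] model x -71.8
  z 140 [-70.2 -63.3 139.1] model x -66.8
  z 155 [-65.5 -64.5 155.7] model x -61.9
  z 170 [-59.8 -65.3 170.4] model x -56.9
  z 185 [-55.9 -66.6 184.5] model x -51.9
  z 200 [-52.  -65.8 203.5] model x -47.0
  z 215 [-49.9 -68.1 211.8] model x -42.0
```

Emit:
move_arm --series '[[[1, -6, 0, 10, 0], [1, -13, 0, 28, 0], [1, -20, 0, 46, 0], [1, -27, 0, 64, 0], [1, -34, 0, 82, 0], [1, -40, 0, 100, 0], [1, -43, 0, 115, 0], [1, -43, 0, 124, 0], [1, -43, 0, 126, 0], [1, -43, 0, 126, 0]]]'

```text
time_s: 3.3
eef_pos: [0.4937, -0.0677, 0.1325]
eef_rot: [-0.001, 0.528, 0.85, -0.0]
wrist_force: [0.4, -1.1, -1.4]
opening: 0.997
grasp_force: 0.0
```

```bash
python3 -c "
from h import *
go([-116,-103,133])"
```

```text
shift [ 4.2 86.6 -0.6] turn -0.008 now box [-202.6 -106.5  132.5] q [-0.37  0.13  1.88 -0.    1.13 -0.83]
```

Emit:
move_arm --series '[[[1, 1, 6, 0, 0], [1, 2, 18, 0, 0], [1, 2, 32, 0, 0], [1, 2, 46, 0, 0], [1, 2, 58, 0, 0], [1, 2, 68, 0, 0], [1, 2, 76, 0, 0], [1, 2, 82, 0, 0], [1, 2, 84, 0, 0], [1, 2, 84, 0, 0]]]'

```text
time_s: 4.13
eef_pos: [0.5692, -0.0277, 0.1333]
eef_rot: [0.0, 0.527, 0.85, -0.0]
wrist_force: [-0.1, 0.1, 0.9]
opening: 0.999
grasp_force: 0.0
```

```bash
cat > s.py <<'E'
import sys
from h import *
def lidang(d):
    B=W2B(world("side",d)); v=d>0
    m=v&(B[...,1]>20)&(B[...,1]<138)&(B[...,0]<70)&(B[...,0]>-135)&(B[...,2]>97); Q=B[m]
    a=np.arctan2(Q[:,2]-95,100-Q[:,0]); a=a[(np.hypot(Q[:,2]-95,100-Q[:,0])<215)]
    return np.percentile(a,1),np.percentile(a,5)
im,d=camera("side")
if len(sys.argv)>1: cv2.imwrite(f"pics/{sys.argv[1]}.png",cv2.resize(im[60:310,200:480],None,fx=2.7,fy=2.4,interpolation=cv2.INTER_CUBIC))
o,T=tool(); f=Rb.T@o["wrist_force"]
print("t",round(o["time_s"],2),"box",w2b(o["eef_pos"]).round(1),"F(box)",f.round(2),"lid",np.round(lidang(d),3),"yaw err",round(np.arctan2(T[1,1],T[0,1])-pa,3))
for r in outline_of("prop","side")[:1]:
    print("prop",round(r["conf"],2),r["bbox"])
E
python3 s.py a1
```

```text
t 4.18 box [-117.7 -104.8  133.2] F(box) [ 0.13  0.33 -0.51] lid [0.819 0.823] yaw err -0.006
prop 0.62 [316.8, 181.5, 20.9, 45.6]
```

View pics/a1.png

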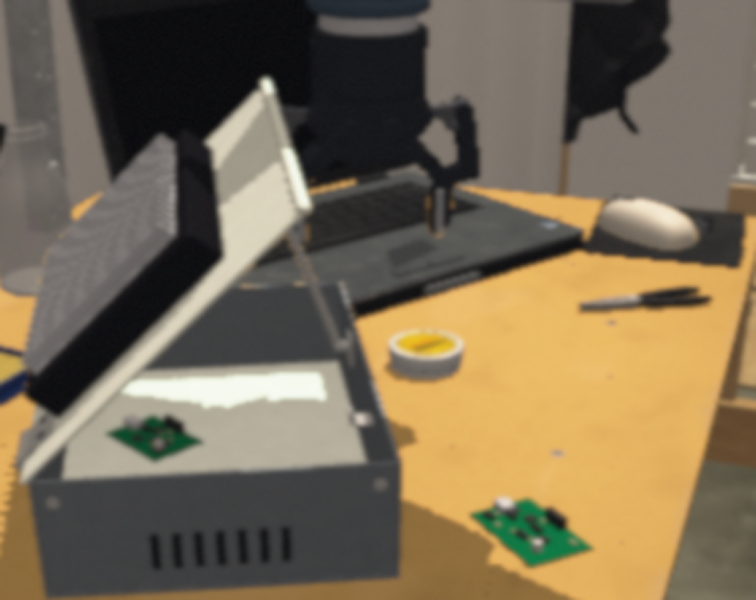

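Emit:
move_arm --series '[[[1, 0, 1.5, -1, 0], [1, 0, 2.5, -2, 0], [1, 2, 2.5, -2, 0], [1, 4, 2.5, -2, 0], [1, 6, 2.5, -2, 0], [1, 8, 2.5, -2, 0], [1, 10, 2.5, -2, 0], [1, 12, 2.5, -2, 0], [1, 14, 2.5, -2, 0], [1, 14, 2.5, -2, 0]]]'

```text
time_s: 5.07
eef_pos: [0.5646, -0.0139, 0.1353]
eef_rot: [-0.0, 0.527, 0.85, -0.0]
wrist_force: [-0.3, 0.7, -0.1]
opening: 0.999
grasp_force: 0.0
```

```bash
python3 s.py
```

```text
t 5.12 box [-115.   -90.6  135.3] F(box) [ 0.35  0.44 -0.85] lid [0.819 0.823] yaw err -0.006
prop 0.52 [317.4, 180.2, 18.1, 49.9]
```

Emit:
move_arm --series '[[[1, 2, 0, 0, 0], [1, 4, 0, 0, 0], [1, 6, 0, 0, 0], [1, 8, 0, 0, 0], [1, 10, 0, 0, 0], [1, 12, 0, 0, 0], [1, 14, 0, 0, 0], [1, 16, 0, 0, 0], [1, 18, 0, 0, 0], [1, 18, 0, 0, 0]]]'

```text
time_s: 6.0
eef_pos: [0.5561, 0.0027, 0.1349]
eef_rot: [-0.001, 0.526, 0.85, -0.0]
wrist_force: [-2.1, 0.4, 0.4]
opening: 1.002
grasp_force: 0.0
```

```bash
python3 s.py
```

```text
t 6.05 box [-115.2  -71.9  135. ] F(box) [-1.6   1.05 -0.56] lid [0.826 0.83 ] yaw err -0.006
prop 0.74 [261.1, 177.4, 102.5, 162.9]
```

```bash
python3 s.py a2
```

```text
t 6.15 box [-115.1  -72.3  135.1] F(box) [-2.22  0.    0.43] lid [0.827 0.831] yaw err -0.006
prop 0.5 [316.5, 180.2, 17.0, 43.5]
```

View pics/a2.png

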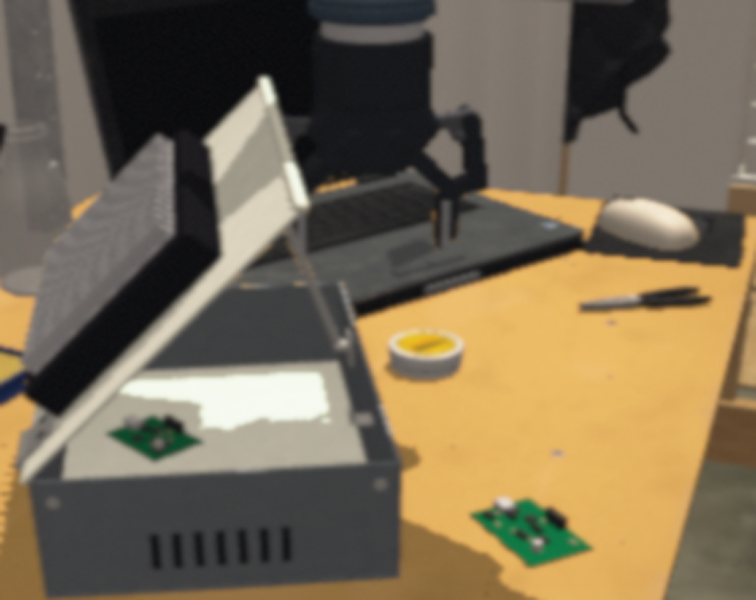

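The rod is still standing, from about (300,235) to (345,345), and the hand already touches the lip lightly (2 N). I back off 1 mm and keep pushing toward +y.

Emit:
move_arm --series '[[[1, 0, -0.5, 0, 0], [1, 1, -1, 0, 0], [1, 3, -1, 0, 0], [1, 5, -1, 0, 0], [1, 7, -1, 0, 0], [1, 9, -1, 0, 0], [1, 11, -1, 0, 0], [1, 12, -1, 0, 0], [1, 12, -1, 0, 0], [1, 12, -1, 0, 0]]]'

```text
time_s: 7.03
eef_pos: [0.5504, 0.0124, 0.1352]
eef_rot: [-0.0, 0.527, 0.85, 0.0]
wrist_force: [-1.7, 0.4, -0.7]
opening: 1.003
grasp_force: 0.0
```

```bash
cat >> s.py <<'E'
B=W2B(world("side",d)); m=(d>0)&(B[...,2]>105)&(B[...,2]<170)&(B[...,1]>-80)&(B[...,1]<60)&(abs(B[...,0]+88-(B[...,2]-76)*.331)<12)
P=B[m]
for z in (115,130,145,160):
    q=P[abs(P[:,2]-z)<8]
    if len(q)>2: print("rod",z,np.median(q,0).round(1),len(q))
E
python3 s.py
```

```text
t 7.08 box [-115.9  -60.6  135.2] F(box) [-1.33 -0.16 -0.58] lid [0.481 0.825] yaw err -0.006
prop 0.67 [316.1, 186.2, 19.9, 37.5]
rod 115 [-78.7 -20.5 115. ] 20
rod 130 [-73.7  -7.3 130.5] 22
rod 145 [-69.6   3.6 146. ] 27
rod 160 [-65.8 -51.4 160.9] 80
```

The rod is off the pad and falling while the lid rests on the hand. I let it settle.

Emit:
move_arm --series '[[[1, 0, 0, 0, 0], [1, 0, 0, 0, 0], [1, 0, 0, 0, 0], [1, 0, 0, 0, 0], [1, 0, 0, 0, 0], [1, 0, 0, 0, 0], [1, 0, 0, 0, 0], [1, 0, 0, 0, 0], [1, 0, 0, 0, 0], [1, 0, 0, 0, 0]]]'

```text
time_s: 7.97
eef_pos: [0.5506, 0.0121, 0.1353]
eef_rot: [0.0, 0.527, 0.85, -0.0]
wrist_force: [-0.6, -0.5, -0.1]
opening: 0.996
grasp_force: 0.0
```

```bash
python3 s.py a3
```

```text
t 8.02 box [-115.9  -60.9  135.3] F(box) [-2.15  0.38  0.66] lid [0.822 0.826] yaw err -0.007
prop 0.63 [395.6, 278.5, 42.4, 31.2]
rod 145 [-68.9 -50.8 151.8] 7
rod 160 [-65.9 -53.3 160.7] 59
```

View pics/a3.png

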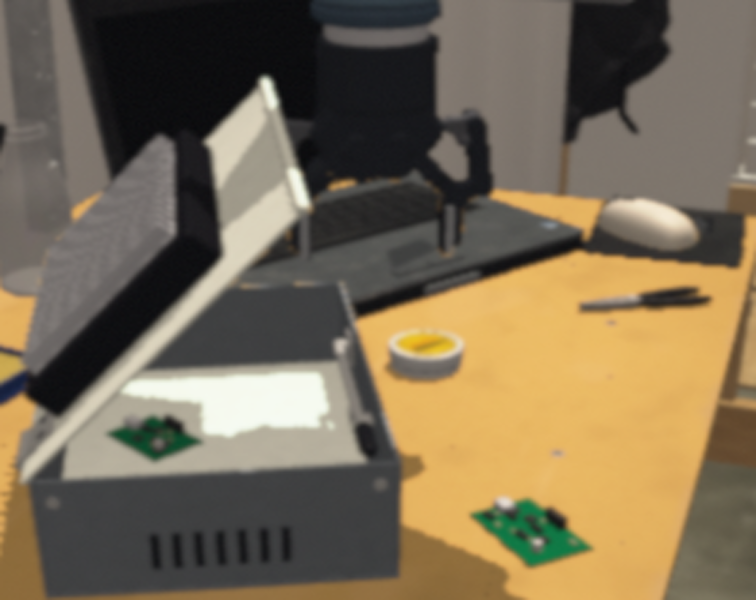

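The rod now lies along the front wall, from (342,345) to (368,450), and the lid is held at 0.82 rad. I retreat so the lip slides onto the tapered column face, then lower along the lip's arc.

Emit:
move_arm --series '[[[1, 0, -1, 0, 0], [1, 0, -3, 0, 0], [1, 0, -6, 0, 0], [1, 0, -9, 0, 0], [1, 0, -12, 0, 0], [1, 0, -15, 0, 0], [1, 0, -18, 0, 0], [1, 0, -21, 0, 0], [1, 0, -24, 0, 0], [1, 0, -24, 0, 0]]]'

```text
time_s: 8.9
eef_pos: [0.5285, 0.0011, 0.1354]
eef_rot: [-0.0, 0.527, 0.85, -0.0]
wrist_force: [-3.6, -2.3, 1.0]
opening: 1.002
grasp_force: 0.0
```

```bash
python3 s.py
```

```text
t 8.95 box [-140.4  -60.8  135.5] F(box) [-5.62  0.09  2.05] lid [0.72  0.722] yaw err -0.007
prop 0.68 [330.9, 227.1, 16.1, 49.0]
```

```bash
cat > f.py <<'E'
from h import *
F=[];M=[]
for i in range(6):
    im,d=camera("side"); o=ctrl.get_obs(); F.append(Rb.T@o["wrist_force"]); M.append(Rb.T@o["torque"])
print("t",round(o["time_s"],2),"F",np.mean(F,0).round(2),"sd",np.std(F,0).round(2),"M",np.mean(M,0).round(3))
B=W2B(world("side",d)); v=(d>0)&(B[...,1]>-142)&(B[...,1]<142)&(B[...,0]<0)&(B[...,0]>-135)
from s import lidang
c=w2b(o["eef_pos"]); print("box",c.round(1))
E
sed -i 's/^im,d=camera/if __name__!="__main__": sys.exit\nim,d=camera/' s.py
python3 - <<'E'
# split helper cleanly
s=open('s.py').read().replace('if __name__!="__main__": sys.exit\n','')
a,b=s.split('im,d=camera',1)
open('lid.py','w').write(a); open('s.py','w').write("from lid import *\nim,d=camera"+b)
f=open('f.py').read().replace("from s import lidang","from lid import lidang\nprint('lid',np.round(lidang(d),3))")
open('f.py','w').write(f)
E
cat >> f.py <<'E'
# hand profile near column at the box-side finger, and lip points near hand
m=(d>0)&(abs(B[...,1]-c[1])<25)&(abs(B[...,0]-(c[0]+62))<25)&(B[...,2]>c[2]+40)&(B[...,2]<c[2]+135)
im2=im[60:200,270:400]; cv2.imwrite("pics/z1.png",cv2.resize(im2,None,fx=5,fy=4.2,interpolation=cv2.INTER_CUBIC))
E
python3 f.py
```

```text
t 9.3 F [-4.77 -0.14  2.39] sd [0.71 0.47 0.58] M [-0.066  0.147 -0.088]
lid [0.725 0.727]
box [-139.8  -60.9  135.4]
```

View pics/z1.png

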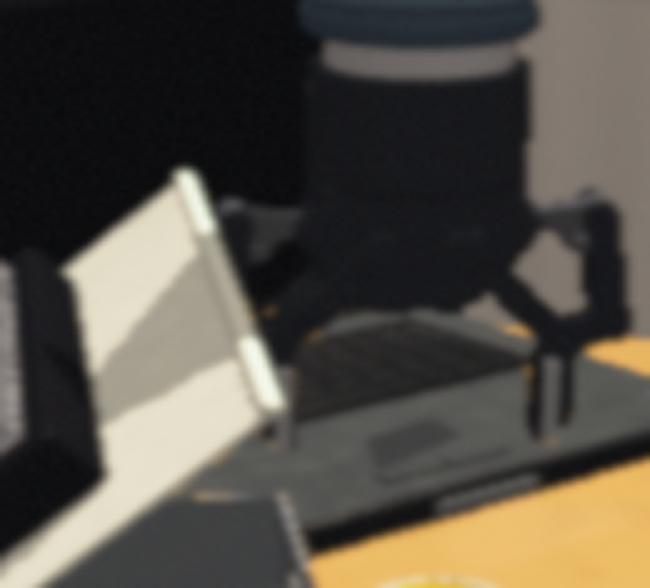

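Run:
```python
from h import *
im,d=camera("top"); B=W2B(world("top",d)); v=d>0
c=w2b(ctrl.get_obs()["eef_pos"]); print(c.round(1))
for y in range(-100,-15,8):
    m=v&(abs(B[...,1]-y)<4)&(B[...,0]>c[0]+30)&(B[...,0]<-20)
    P=B[m]; P=P[P[:,0].argsort()]
    print(y,[(int(round(a-c[0])),int(round(z-c[2]))) for a,_,z in P[::max(1,len(P)//22)]])
cv2.imwrite("pics/t1.png",cv2.resize(im[150:260,260:420],None,fx=5,fy=5,interpolation=cv2.INTER_CUBIC))
```

```text
[-139.7  -60.9  135.3]
-100 [(30, 831), (31, 831), (32, 832), (32, 831), (33, 831), (34, 832), (35, 831), (36, 832), (37, 831), (37, 831), (38, 832), (39, 831), (40, 831), (41, 830), (41, 829), (42, 831), (43, 831), (44, 831), (45, 831), (46, 831), (84, 103), (101, 87), (119, 80)]
-92 [(30, 824), (30, 811), (31, 818), (31, 813), (32, 831), (32, 831), (33, 831), (35, 830), (36, 830), (37, 831), (38, 830), (39, 831), (40, 832), (41, 831), (42, 831), (43, 832), (44, 831), (46, 832), (47, 831), (48, 832), (49, 830), (85, 103), (110, 78)]
-84 [(30, 346), (32, 813), (32, 824), (33, 813), (33, 820), (34, 812), (34, 825), (35, 832), (35, 820), (36, 831), (37, 832), (39, 832), (40, 830), (41, 831), (43, 831), (44, 831), (46, 831), (47, 830), (48, 831), (49, 836), (50, 831), (80, 106), (113, 78)]
-76 [(30, 350), (36, 824), (36, 826), (37, 820), (38, 818), (38, 826), (39, 826), (39, 815), (40, 827), (41, 832), (42, 830), (43, 831), (45, 830), (46, 832), (48, 831), (49, 831), (50, 835), (51, 830), (52, 839), (53, 836), (54, 836), (55, 831), (119, 79)]
-68 [(30, 355), (40, 348), (40, 809), (41, 8
[... 1063 characters left out ...]
 830), (59, 818), (59, 831), (60, 831), (62, 830), (63, 830), (65, 831), (66, 831), (68, 831), (69, 831), (71, 831), (72, 831), (74, 831), (75, 831), (77, 831), (86, 100), (117, 76)]
-28 [(30, 367), (47, 364), (60, 829), (61, 820), (61, 825), (62, 825), (62, 819), (63, 830), (63, 831), (64, 830), (66, 831), (67, 832), (69, 830), (70, 831), (72, -111), (74, 830), (75, 831), (77, 830), (78, 830), (79, 830), (81, 832), (84, 830), (114, 74)]
-20 [(30, 371), (47, 358), (64, 819), (65, 824), (65, -114), (66, 818), (67, 825), (67, 831), (67, 811), (69, 832), (70, 832), (72, 831), (73, 831), (75, 829), (76, 831), (77, 831), (79, 830), (80, 831), (82, 831), (83, 830), (85, 832), (87, 833), (114, 74)]
```

View pics/t1.png

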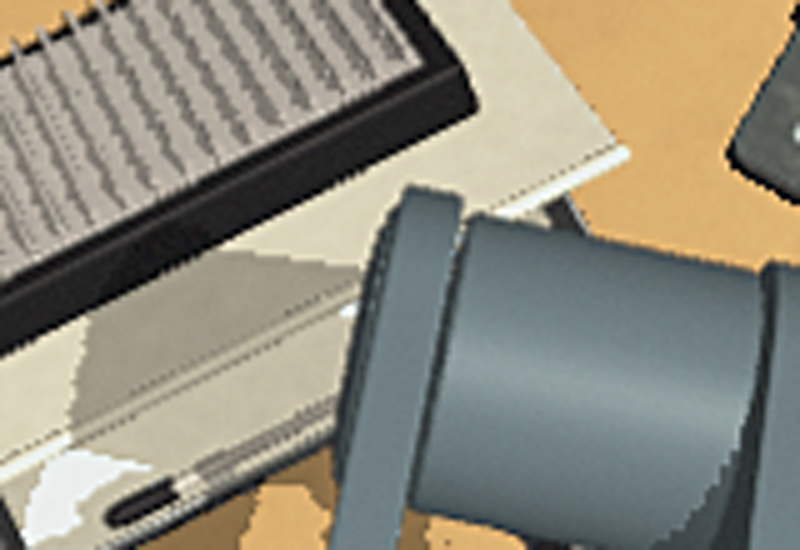

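The top view shows the rod lying along the front wall. The arm hides the hand, but nothing else touches the lid. The contact force points slightly the wrong way, so I lower the hand to bring the lip up onto the shelf corner.

Emit:
move_arm --series '[[[1, 0, 0, 1, 0], [1, 0, 0, 2, 0], [1, 0, 0, 3, 0], [1, 0, 0, 4, 0], [1, 0, 0, 5, 0], [1, 0, 0, 6, 0], [1, 0, 0, 7, 0], [1, 0, 0, 8, 0], [1, 0, 0, 8, 0], [1, 0, 0, 8, 0]]]'

```text
time_s: 10.18
eef_pos: [0.529, 0.0016, 0.127]
eef_rot: [-0.0, 0.527, 0.85, 0.0]
wrist_force: [-0.4, -0.6, -1.4]
opening: 0.998
grasp_force: 0.0
```

```bash
sed -i 's/range(6)/range(4)/' f.py; python3 f.py
```

```text
t 10.38 F [-0.71 -0.16 -1.88] sd [0.35 0.39 0.46] M [0.044 0.114 0.04 ]
lid [0.718 0.721]
box [-139.9  -60.6  127.2]
```

Emit:
move_arm --series '[[[1, 0, 0, 1.5, 0], [1, 0, 0, 3, 0], [1, 0, 0, 4.5, 0], [1, 0, 0, 6, 0], [1, 0, 0, 7.5, 0], [1, 0, 0, 9, 0], [1, 0, 0, 10.5, 0], [1, 0, 0, 12, 0], [1, 0, 0, 12, 0], [1, 0, 0, 12, 0]]]'

```text
time_s: 11.22
eef_pos: [0.5291, 0.0015, 0.1151]
eef_rot: [-0.0, 0.527, 0.85, 0.0]
wrist_force: [-1.3, 0.5, -1.1]
opening: 1.001
grasp_force: 0.0
```

```bash
cat >> f.py <<'E'
th=lidang(d)[0]; lx,lz=100-222*np.cos(th)+3*np.sin(th),95+222*np.sin(th)+3*np.cos(th)
print("lip w",round(lx-c[0],1),"s",round(lz-c[2],1),"lip",round(lx,1),round(lz,1))
E
python3 f.py
```

```text
t 11.42 F [ 0.59  0.05 -1.65] sd [0.23 0.22 0.29] M [ 0.017  0.124 -0.025]
lid [0.678 0.681]
box [-139.8  -60.7  115.3]
lip w 68.8 s 121.4 lip -71.0 236.7
```

Emit:
move_arm --series '[[[1, 0, -1.2, 1.5, 0], [1, 0, -2.6, 3.2, 0], [1, 0, -5.3, 6.7, 0], [1, 0, -8, 10.2, 0], [1, 0, -10.5, 14, 0], [1, 0, -13.5, 18.5, 0], [1, 0, -16.5, 23, 0], [1, 0, -19.5, 28, 0], [1, 0, -21.5, 32, 0], [1, 0, -21.5, 32.7, 0]]]'

```text
time_s: 12.25
eef_pos: [0.5087, -0.0082, 0.0815]
eef_rot: [-0.001, 0.527, 0.85, -0.0]
wrist_force: [-1.1, -0.9, -2.7]
opening: 1.002
grasp_force: 0.0
```

```bash
python3 f.py
```

```text
t 12.45 F [-0.83  0.77 -1.48] sd [0.26 0.41 0.18] M [0.022 0.144 0.05 ]
lid [0.502 0.505]
box [-161.2  -60.6   82.7]
lip w 68.1 s 121.8 lip -93.1 204.5
```

Emit:
move_arm --series '[[[1, 0, -1.5, 2.5, 0], [1, 0, -3.5, 6, 0], [1, 0, -5.5, 10.2, 0], [1, 0, -8, 15, 0], [1, 0, -10.2, 20.2, 0], [1, 0, -12.4, 25.3, 0], [1, 0, -14.4, 30.5, 0], [1, 0, -16.4, 36, 0], [1, 0, -17.6, 39.5, 0], [1, 0, -18.1, 41, 0]]]'

```text
time_s: 13.28
eef_pos: [0.4929, -0.0162, 0.0407]
eef_rot: [-0.001, 0.527, 0.85, -0.0]
wrist_force: [-0.9, 0.6, -1.6]
opening: 1.001
grasp_force: 0.0
```

```bash
python3 f.py
```

```text
t 13.48 F [-1.31  0.73 -1.61] sd [0.27 0.21 0.34] M [-0.016  0.172  0.02 ]
lid [0.302 0.305]
box [-179.5  -60.4   41.6]
lip w 68.5 s 122.3 lip -111.1 163.9
```

Emit:
move_arm --series '[[[1, 0, -1, 3, 0], [1, 0, -2, 7, 0], [1, 0, -3.3, 11.1, 0], [1, 0, -4.4, 15.5, 0], [1, 0, -5.9, 22, 0], [1, 0, -7, 27.5, 0], [1, 0, -8, 32.8, 0], [1, 0, -8.7, 37, 0], [1, 0, -9.2, 40, 0], [1, 0, -9.2, 41, 0]]]'

```text
time_s: 14.32
eef_pos: [0.4848, -0.0202, -0.0002]
eef_rot: [-0.001, 0.527, 0.85, -0.0]
wrist_force: [-1.2, -0.4, -0.6]
opening: 1.0
grasp_force: 0.0
```

```bash
python3 f.py
python3 - <<'E'
from h import *
d=np.load("side0.npy"); B=W2B(world("side",d))
for u,v in ((406,249),(427,195)): print(B[v-1:v+2,u-1:u+2].reshape(-1,3).round(0).tolist()[::4])
m=(d>0)&(abs(B[...,1]+60)<40)&(B[...,0]<-115)&(B[...,0]>-280); print(np.percentile(B[m][:,2],[1,50,99,100]).round(1))
E
```

```text
t 14.52 F [-1.86  0.06 -1.83] sd [0.44 0.11 0.57] M [-0.005  0.233  0.042]
lid [0.115 0.118]
box [-188.9  -60.3    0.6]
lip w 68.7 s 122.9 lip -120.2 123.4
[[-233.0, -11.0, 1.0], [-235.0, -9.0, -0.0], [-235.0, -2.0, 2.0]]
[[-340.0, -231.0, 1.0], [-342.0, -231.0, -1.0], [-342.0, -224.0, -1.0]]
[-2.3 -0.1  2.6  3.9]
```

Emit:
move_arm --series '[[[1, 0, -0.1, 1, 0], [1, 0, -0.2, 2, 0], [1, 0, -0.3, 3, 0], [1, 0, -0.4, 4, 0], [1, 0, -0.5, 5, 0], [1, 0, -0.6, 6, 0], [1, 0, -0.7, 7, 0], [1, 0, -0.8, 8, 0], [1, 0, -0.8, 9, 0], [1, 0, -0.8, 9, 0]]]'

```text
time_s: 15.35
eef_pos: [0.4847, -0.0206, -0.0086]
eef_rot: [-0.0, 0.527, 0.85, -0.0]
wrist_force: [0.9, -0.3, -0.9]
opening: 0.999
grasp_force: 0.0
```

```bash
python3 f.py
```

```text
t 15.55 F [-0.02  0.21 -1.92] sd [0.2  0.25 0.49] M [-0.008  0.093 -0.024]
lid [0.076 0.079]
box [-189.5  -60.4   -8.4]
lip w 68.4 s 123.2 lip -121.1 114.8
```

Emit:
move_arm --series '[[[1, 0, 0, 1, 0], [1, 0, 0, 2, 0], [1, 0, -0.5, 2, 0], [1, 0, -1, 2, 0], [1, 0, -1.5, 2, 0], [1, 0, -2, 2, 0], [1, 0, -2.5, 2, 0], [1, 0, -3, 2, 0], [1, 0, -3.5, 2, 0], [1, 0, -4, 2, 0]]]'

```text
time_s: 16.38
eef_pos: [0.481, -0.0224, -0.0104]
eef_rot: [-0.0, 0.527, 0.85, -0.0]
wrist_force: [-0.2, -0.0, -2.0]
opening: 1.0
grasp_force: 0.0
```

```bash
python3 f.py
```

```text
t 16.58 F [-1.68 -0.08 -2.14] sd [0.69 0.41 0.39] M [-0.045  0.205 -0.009]
lid [0.054 0.057]
box [-193.7  -60.3  -10.5]
lip w 72.1 s 120.3 lip -121.5 109.9
```

Emit:
move_arm --series '[[[1, 0, -0.3, 0, 0], [1, 0, -0.5, 0, 0], [1, 0, -0.8, 0, 0], [1, 0, -1, 0, 0], [1, 0, -1.3, 0, 0], [1, 0, -1.5, 0, 0], [1, 0, -1.7, 0, 0], [1, 0, -1.9, 0, 0], [1, 0, -2, 0, 0], [1, 0, -2, 0, 0]]]'

```text
time_s: 17.42
eef_pos: [0.4793, -0.0233, -0.0104]
eef_rot: [-0.0, 0.527, 0.85, -0.0]
wrist_force: [-0.3, 0.3, -1.6]
opening: 1.0
grasp_force: 0.0
```

```bash
python3 f.py
```

```text
t 17.62 F [-1.11 -0.14 -1.49] sd [0.63 0.26 0.52] M [ 0.017  0.177 -0.   ]
lid [0.045 0.049]
box [-195.5  -60.4  -10.4]
lip w 73.9 s 118.4 lip -121.6 108.0
```

Emit:
move_arm --series '[[[1, 0, -0.15, 0, 0], [1, 0, -0.3, 0, 0], [1, 0, -0.45, 0, 0], [1, 0, -0.6, 0, 0], [1, 0, -0.75, 0, 0], [1, 0, -0.9, 0, 0], [1, 0, -1, 0, 0], [1, 0, -1.1, 0, 0], [1, 0, -1.2, 0, 0], [1, 0, -1.2, 0, 0]]]'

```text
time_s: 18.45
eef_pos: [0.4781, -0.0238, -0.0105]
eef_rot: [-0.0, 0.527, 0.85, -0.0]
wrist_force: [-0.9, -1.0, -2.4]
opening: 0.997
grasp_force: 0.0
```

```bash
python3 f.py
```

```text
t 18.65 F [-2.1   0.38 -1.57] sd [0.33 0.35 0.58] M [ 0.027  0.264 -0.006]
lid [0.036 0.039]
box [-196.8  -60.3  -10.5]
lip w 75.1 s 116.5 lip -121.7 106.0
```

Emit:
move_arm --series '[[[1, 0, -0.1, 0, 0], [1, 0, -0.2, 0, 0], [1, 0, -0.3, 0, 0], [1, 0, -0.4, 0, 0], [1, 0, -0.5, 0, 0], [1, 0, -0.6, 0, 0], [1, 0, -0.7, 0, 0], [1, 0, -0.8, 0, 0], [1, 0, -0.8, 0, 0], [1, 0, -0.8, 0, 0]]]'

```text
time_s: 19.48
eef_pos: [0.4779, -0.0242, -0.0102]
eef_rot: [0.0, 0.527, 0.85, 0.0]
wrist_force: [-0.7, -0.1, -0.2]
opening: 1.005
grasp_force: 0.0
```

```bash
python3 f.py
```

```text
t 19.68 F [-1.57  0.63  0.13] sd [0.49 0.59 0.73] M [0.021 0.063 0.007]
lid [0.012 0.015]
box [-197.3  -60.5  -10.3]
lip w 75.3 s 110.9 lip -121.9 100.6
```

Emit:
move_arm --series '[[[1, 0, -0.2, 0, 0], [1, 0, -0.4, 0, 0], [1, 0, -0.6, 0, 0], [1, 0, -0.8, 0, 0], [1, 0, -1, 0, 0], [1, 0, -1.3, 0, 0], [1, 0, -1.6, 0, 0], [1, 0, -2, 0, 0], [1, 0, -2.4, 0, 0], [1, 0, -2.8, 0, 0]]]'

```text
time_s: 20.52
eef_pos: [0.475, -0.0255, -0.0104]
eef_rot: [-0.0, 0.527, 0.85, 0.0]
wrist_force: [-0.4, -0.4, 0.2]
opening: 1.005
grasp_force: 0.0
```

```bash
python3 f.py
```

```text
t 20.72 F [-0.14 -0.48 -0.15] sd [0.47 0.37 0.15] M [ 0.042 -0.008  0.001]
lid [0.012 0.015]
box [-200.2  -60.4  -10.4]
lip w 78.3 s 111.0 lip -121.9 100.6
```

The lid is shut and the contact force is zero. I withdraw the hand straight back and up.

Emit:
move_arm --series '[[[1, 0, -5, 0, 0], [1, 0, -12, -1, 0], [1, 0, -20, -4, 0], [1, 0, -30, -10, 0], [1, 0, -40, -20, 0], [1, 0, -45, -35, 0], [1, 0, -48, -48, 0], [1, 0, -50, -56, 0], [1, 0, -50, -60, 0], [1, 0, -50, -60, 0]]]'

```text
time_s: 21.55
eef_pos: [0.4307, -0.0481, 0.0505]
eef_rot: [0.001, 0.527, 0.85, 0.0]
wrist_force: [0.9, 0.2, 0.2]
opening: 1.001
grasp_force: 0.0
```

```bash
python3 f.py; python3 s.py end
python3 - <<'E'
from h import *
d0=np.load("side0.npy")
for n in("side","top"):
    im,d=camera(n); W=W2B(world(n,d))
    for o in ("waiting_board","tin"):
        for r in outline_of(o,n)[:1]:
            m=r["region"]&(d>0); print(n,o,round(r["conf"],2),np.round(r["bbox"]))
    if n=="top":
        m=(d>0)&(abs(W[...,1])<130)&(W[...,0]<-110)&(W[...,0]>-130)&(W[...,2]>60); print("lip z",np.percentile(W[m][:,2],[5,50,95]))
E
```

```text
t 21.75 F [ 0.16  0.23 -0.12] sd [0.71 0.55 0.17] M [ 0.031 -0.001  0.017]
lid [0.012 0.015]
box [-250.5  -59.6   48.9]
lip w 128.6 s 51.7 lip -121.9 100.7
t 21.8 box [-250.5  -59.6   48.9] F(box) [-0.68  0.39 -0.06] lid [0.012 0.015] yaw err -0.006
prop 0.38 [285.3, 214.9, 152.2, 88.5]
rod 115 [-68.5  -1.1 122.6] 32
rod 130 [-64.5  -3.9 123.9] 250
side waiting_board 0.87 [396. 281.  44.  30.]
side tin 0.84 [360. 208.  23.  24.]
top waiting_board 0.68 [306. 294.  36.  39.]
top tin 0.88 [405. 232.  27.  22.]
lip z [ 98.68556357 962.58250042 967.03144691]
```

View pics/end.png

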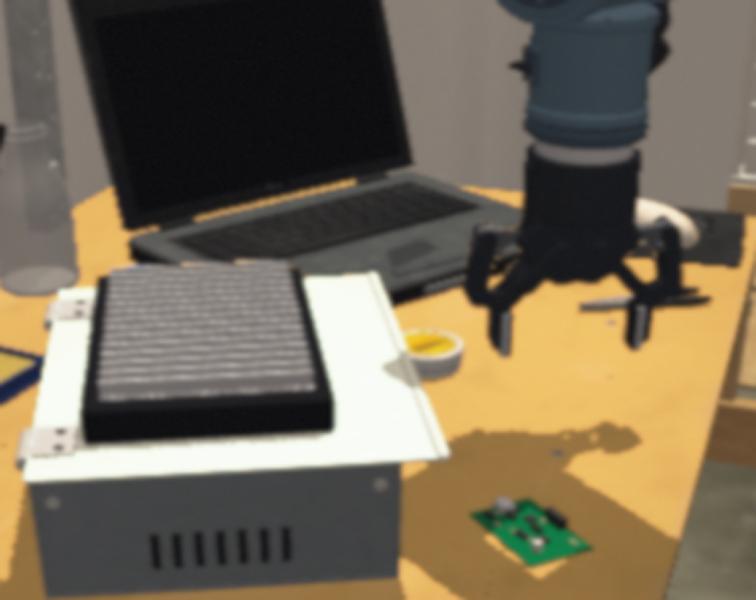

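The picture shows the lid shut flat on the rim, the hand clear at (570,270), and the board at (530,530) and tin at (425,350) where they were. I hand in.

```bash
python3 -c "
from bench import order; print(order.hand_in())"
```

```text
the job is handed in; nothing more can be done
None
```

The job is handed in, with no verdict returned: the prop rod was pushed aside and lay along the front wall, the lid was caught at about 0.82 rad and lowered slowly until shut (camera reading 0.012 rad), the hand is clear, and the tin and waiting board are where they were; the coated board was hidden under the shut lid, so I could not check it at the end.

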